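# Third hand: hold a rail against the sprung stop

## Task

Be the third hand for a colleague who is about to screw the rail down: take the long dark rail from the right end of the bench, lay it flat on the bed of the jig on the left with its long side along the fence (touching it or nearly so), and push it endways against the sprung stop until the stop's brass pointer stands between the two dark lines. Press gently, never beyond the second line, and leave the other offcuts where they are. Finish while still holding the rail in the fingers and keeping that steady push on: do not let go.

Things in the scene. Friction and masses are not known exactly. Their poses are not given: they have to be found in the camera images.
- rail_centre (a point): Centre (half-way up) of the loose rail, a plain dark timber bar 45 x 140 x 32 mm (x, y, z of its own frame: long along y), about 0.125 kg. It starts lying flat on the bench, its centre 16 mm up; it may be used either end first.
- jig: Jig fixed to the bench: plywood bed 240 x 130 mm (x, y), 6 mm thick; origin at the centre of its underside. The rail lies along jig x and is pushed towards +x, where a fixed housing (x 90 to 120 mm, 34 mm above the bed) carries the sprung stop. The -y side is open, the fence is on the +y side. Touching the fence, the rail's centre is at jig y = +10 mm.
- fence_face (a point): Point on the plane of the fence's inner face, at the bed's top, at jig x = -22.5, y = +32.5, z = 6 mm; axes as the jig's. The fence is two blocks, 22 mm above the bed and 26 mm thick, at jig x -105 to -78 mm and +30 to +52 mm; the gap between them leaves room for a finger.
- shoe (a joint): How far the sprung stop is pushed in towards jig +x, in m: 0 at rest, 0.036 at its hard end. The spring gives 500 N per m from 0. The two dark lines on the bed stand for 0.012 and 0.028 (6 N and 14 N), the middle is 0.020 (10 N).
- shoe_face (a point): Centre of the front face of the stop's shoe (it moves with the shoe), which meets the end of the rail; the face is 50 mm wide and 28 mm high, its centre 17 mm above the bed. At rest it is at jig x = +30 mm, y = +10 mm.
- thick_offcut: Bystander: loose pale timber offcut 60 x 90 x 45 mm behind the rail; origin at the centre of its underside.
- square_offcut: Bystander: loose square dark timber offcut 75 x 75 x 24 mm left of the jig, by the mug; origin at the centre of its underside.
- tool_box: Obstacle, not used: the closed wooden tool box that stands between the rail and the jig, about 200 x 350 mm (x, y) and 141 mm high, fixed; origin at about the centre of its underside. Carry the rail well over it.

How it is judged:
By the outcome, as a careful person would: the job done as asked, in the order asked, and still so for the second after the job is handed in, while the arm keeps its last pose, push and grip.
It also fails if it takes over 48 s, if anything falls off the work surface, if the arm or the gripper's body presses on something with over 40 N, if the wrist force passes 120 N, or if a joint passes its speed limit or range.

## Robot

A 7-joint arm with a two-finger parallel gripper is mounted at the origin on a cart in front of the work surface, level with it; the furniture and walls round the work are solid. World frame = base frame: x ahead of the robot, y to its left, z up, the work surface at z = 0. Lengths are in m, angles in rad, forces in N, time in s.
With the tool pointing down it reaches from about 0.4 to 0.85 m from the base axis. Payload 10.4 kg.
Tool frame: the origin (TCP) lies at the very end of the fingers, on their centre line; the grasp point (between the pads) lies 19 mm behind it; z points along the fingers, y is the line along which they close (so a half turn about z gives the same grasp; the last joint's range is limited). The gripper opens to 87 mm and grips with 3 to 60 N. Pads are 19 mm wide; open, the fingers measure 117 mm over their backs; the gripper's body (75 mm by 190 mm) begins 51 mm behind the grasp point.
Start: joints at [1.082, 0.332, -0.065, 1.46, 0.022, 1.35, -0.088], TCP at [0.281, -0.558, 0.223] pointing down, gripper open.
Joint ranges: [-2.6, 2.6], [-0.5, 2.12], [-1.47, 1.34], [0.16, 2.42], [-1.27, 4.41], [0.06, 2.06], [-2.6, 2.6]. Speed limits (rad/s): [2.22, 2.22, 2.79, 2.79, 3.14, 3.14, 3.14].

## Interface

Orientations are given as a unit quaternion [x, y, z, w].
In Python, from bench import r gives the robot as it stands.
- The arm moves only by the shell command python3 -m crank 'ROWS' [FORCE]. ROWS is JSON, a list that holds one entry, the list of rows, each a list of 5 numbers: the shift along the tool's x, y, z in mm, then the turn about the tool's z in degrees, then the opening, from -1 (shut) to 1 (fully open). A call has 1 to 20 rows; each row is the pose to reach, as a shift and turn from the pose commanded when the call began, along the tool's axes at that moment; what a row does not reach only later rows make up. A row lasts 1/10 s, in which the tool goes at most 50 mm and 8.59 degrees, less where a joint would pass 70% of its speed; a pose out of reach is approached as far as the arm can. A call with a gripper value outside its range is refused whole. The fingers move at their own pace and stop on an object; FORCE is the grip in N (left out, the last holds). Time passes only in rows, so rows that repeat a pose let the fingers close. It gives the time, the measured TCP pose, the force, the opening and the grip force at its end, in the units of the state.
- r.read_state(): the state, without advancing time (a new reading comes with each control period).
- r.camera(name): name is "side" or "top"; returns a dict with "image" (480x640x3 uint8, red, green, blue), "vfov" (degrees; the focal length in pixels is half the picture's height over the tangent of half this angle, whatever the lens; pixels are square), "cx", "cy" (the principal point, pixels), "k1" (the pictures are not rectified: a ray, as slopes to the right and down, at radius r is drawn at 1 + k1 r^2 times it, then the intrinsics apply), "eye" and "attitude" of the camera in the world. Camera axes: x right, y down, z forward; pixel columns grow to the right and rows downward; lengths in m; the calibration is good to about 2 mm. A picture is of the moment at which its call begins. There is no depth.
- r.close_job(): hands the job in; it is judged then, once.
The state is a dict: "time": time; "joint_positions": joint angles; "joint_vel": joint speeds; "joint_torque": joint torques, N m; "ee_pos": TCP position; "eef_rot": TCP orientation; "ft_force": force on the tool from outside, world axes, zero at the start; "torque": the same for the moment, N m; "width": finger opening in m; "grip_force": force on a finger pad.
Only numpy, scipy, OpenCV 4.12 (cv2) and the standard library are available. Lean on these libraries where they do the work, as an engineer would, in place of code of your own. Each camera call takes 0.05 s, during which the arm holds its last target. There are 200 camera calls.

## Working session

There is one attempt and no reset: what is moved stays moved. The work goes in short steps, Python scripts to look and compute and a shell command to move; the robot and the scene stay as the last step left them, time stands still between calls to the robot, and variables do not carry over. Pictures are saved under pics/ and viewed, at most 10 in all, crops included, and the job is handed in when it is done.

```bash
ls; mkdir -p pics
cat > h.py <<'E'
import numpy as np, cv2
from bench import r
from scipy.spatial.transform import Rotation as R
E
python3 - <<'E'
from h import *
print(r.read_state())
for n in("side","top"):
    c=r.camera(n); cv2.imwrite(f"pics/{n}0.png",c["image"][...,::-1]); print(n,{k:v for k,v in c.items() if k!="image"})
E
```

```text
pics
{'time': 0.0, 'joint_positions': array([ 1.08241936,  0.33289816, -0.06471278,  1.46096582,  0.02161726,
        1.34987587, -0.0885294 ]), 'joint_vel': array([-0.00088729,  0.00080703, -0.00090155, -0.00046232,  0.00014237,
        0.00074816, -0.00153465]), 'joint_torque': array([ 3.23271670e-04, -6.23258328e+01,  2.51080852e-02, -3.89888227e+01,
       -6.12036162e-02,  3.98581952e-02,  1.19532228e-04]), 'ee_pos': array([ 0.28051838, -0.55807227,  0.22172586]), 'eef_rot': array([ 9.73002649e-01,  2.30792807e-01, -2.05821222e-04, -6.95649362e-04]), 'ft_force': array([ 0.05462973, -0.34553461,  1.00200872]), 'torque': array([ 0.01586297,  0.03535607, -0.00675118]), 'grip_force': 0.0, 'width': 0.08710984272942753}
side {'vfov': 57.75149345335536, 'cx': 317.95797713596016, 'cy': 244.5154568816253, 'k1': 0.028241261439632737, 'eye': array([-0.3743741 ,  0.59002809,  0.64571222]), 'attitude': array([-0.45977773,  0.74397435, -0.41222675,  0.25529535])}
top {'vfov': 51.03774510447881, 'cx': 317.80750799992074, 'cy': 241.67089508033055, 'k1': 0.0016064419452164024, 'eye': array([0.28096019, 0.14465199, 1.23612471]), 'attitude': array([ 0.71287567, -0.69677657,  0.05553355, -0.05680409])}
```

View pics/side0.png

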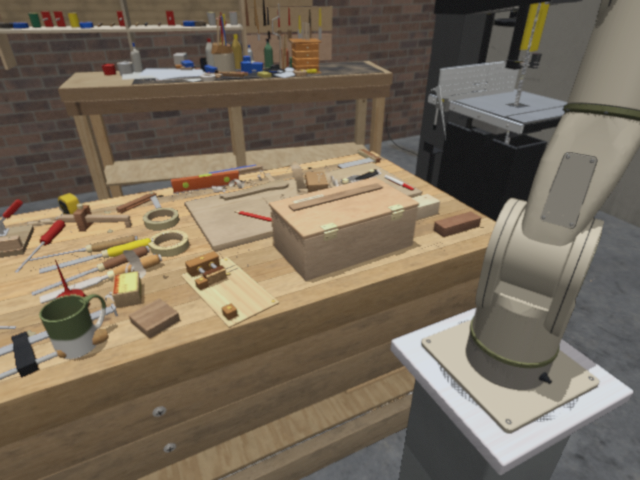

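View pics/top0.png

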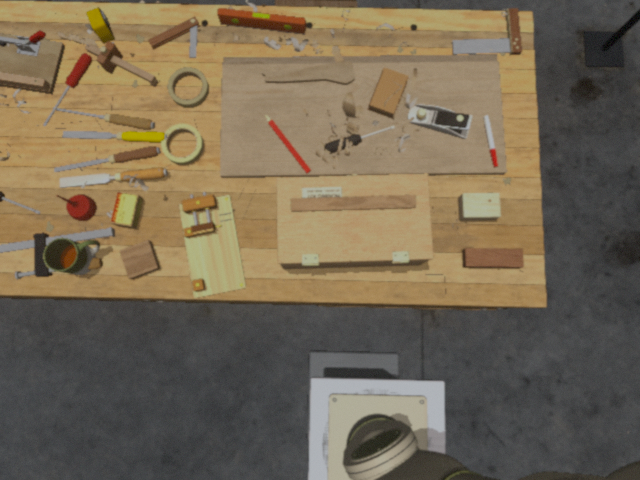

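The side view shows the rail at about (457,223) and the jig at about (228,290). The top view has the rail at (493,258), and the jig bed's corners at about (180,197), (232,195), (244,288) and (193,296). I'll zoom in on both in one picture.

Run:
```python
from h import *
t=cv2.imread("pics/top0.png"); s=cv2.imread("pics/side0.png")
z=lambda im,x,y,w,h,k: cv2.resize(im[y:y+h,x:x+w],(w*k,h*k),interpolation=cv2.INTER_CUBIC)
a=np.hstack([z(t,170,185,80,120,5),z(s,175,245,80,120,5)[:, :400]])
cv2.imwrite("pics/jigzoom.png",a)
# rail sides
b=np.vstack([z(t,450,185,100,60*1,4),z(t,450,235,100,50,4)]); c=z(s,420,185,100,60,4)
```

```text
(no output)
```

View pics/jigzoom.png

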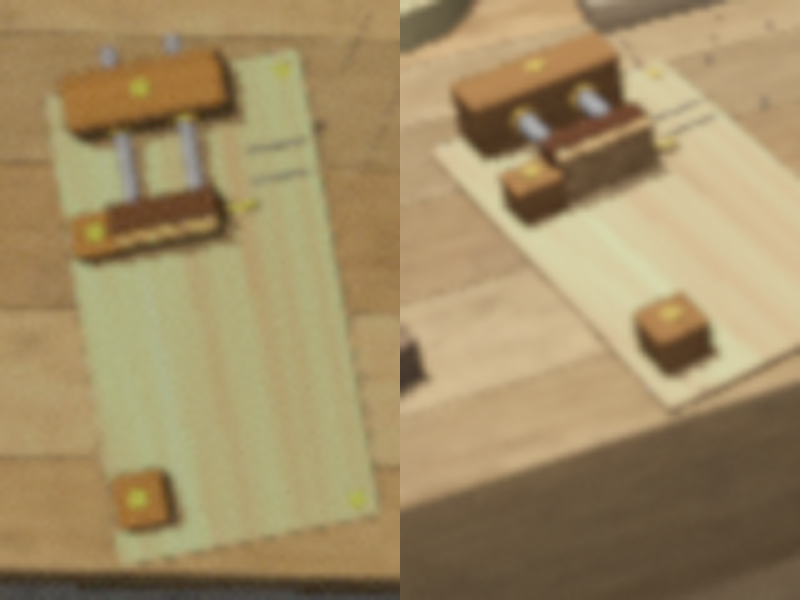

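The zoom shows the bed corners in the top view at about (179.6,204.4), (229.6,195), (245.4,287.6) and (194,297.4). The dark lines are at about (226,215) and (226,220.5), with the pointer just below at (221,226). Next I'll set up the rays and look at the rail.

```bash
cat >> h.py <<'E'
def cam(n): return r.camera(n)
def K(c):
    f=240/np.tan(np.radians(c["vfov"]/2)); return np.array([[f,0,c["cx"]],[0,f,c["cy"]],[0,0,1]])
def ray(c,p):
    u=cv2.undistortPoints(np.array(p,float).reshape(-1,1,2),K(c),np.array([c["k1"],0,0,0,0.])).reshape(-1,2)
    return R.from_quat(c["attitude"]).apply(np.c_[u,np.ones(len(u))])
def onz(c,p,z):
    d=ray(c,p); return c["eye"]+d*((z-c["eye"][2])/d[:,2])[:,None]
def tri(c1,p1,c2,p2):
    out=[]
    for a,b in zip(ray(c1,p1),ray(c2,p2)):
        s=np.linalg.lstsq(np.c_[a,-b],c2["eye"]-c1["eye"],rcond=None)[0]
        A=c1["eye"]+s[0]*a;B=c2["eye"]+s[1]*b; out.append(np.r_[(A+B)/2,np.linalg.norm(A-B)])
    return np.array(out)
def proj(c,P):
    Rm=R.from_quat(c["attitude"]).inv(); rv=Rm.as_rotvec(); t=-Rm.apply(c["eye"])
    return cv2.projectPoints(np.array(P,float).reshape(-1,1,3),rv,t,K(c),np.array([c["k1"],0,0,0,0.]))[0].reshape(-1,2)
E
python3 - <<'E'
from h import *
np.set_printoptions(precision=4,suppress=True)
t=cam("top"); s=cam("side")
print("bed",onz(t,[(179.6,204.4),(229.6,195),(245.4,287.6),(194,297.4)],.006))
ims=[]
for n,c,(x,y,w,h) in (("top",t,(450,235,90,50)),("side",s,(425,200,80,45))):
    im=c["image"][...,::-1]; crop=im[y:y+h,x:x+w].copy()
    hsv=cv2.cvtColor(crop,cv2.COLOR_BGR2HSV)
    m=(hsv[...,2]<150).astype(np.uint8)
    cs,_=cv2.findContours(m,cv2.RETR_EXTERNAL,cv2.CHAIN_APPROX_NONE); k=max(cs,key=cv2.contourArea)
    print(n,cv2.contourArea(k),cv2.approxPolyDP(cv2.convexHull(k),1.5,True).reshape(-1,2)+[x,y], np.array(cv2.minAreaRect(k)[0])+[x,y])
    big=cv2.resize(crop,None,fx=8,fy=8,interpolation=cv2.INTER_CUBIC)
    big=cv2.copyMakeBorder(big,0,0,0,800-min(800,big.shape[1]),cv2.BORDER_CONSTANT)[:, :720]
    ims.append(big)
w=min(i.shape[1] for i in ims); ims=[i[:, :640] for i in ims]
cv2.imwrite("pics/rail.png",cv2.resize(np.vstack(ims),(480,570)))
print([i.shape for i in ims])
E
```

```text
bed [[0.5649 0.4978 0.006 ]
 [0.592  0.3737 0.006 ]
 [0.3606 0.3233 0.006 ]
 [0.334  0.4473 0.006 ]]
top 1469.0 [[450 235]
 [468 235]
 [524 246]
 [523 266]
 [520 268]
 [499 269]
 [463 267]
 [450 245]] [486.5986 252.1413]
side 519.5 [[504 205]
 [495 221]
 [457 200]
 [504 200]] [480.5 210.5]
[(400, 640, 3), (360, 640, 3)]
```

View pics/rail.png

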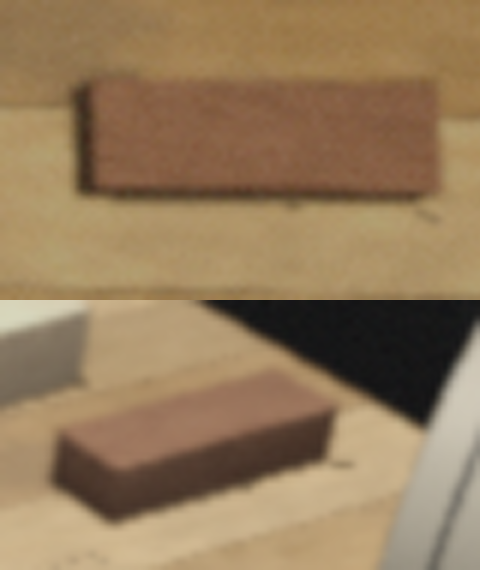

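The rail's top face corners are clear in both views. In the top view they are at (465.3,248.7), (523,248.3), (523.3,266.7) and (465.5,266.2). In the side view they are at (435,222), (470,211.7), (481.2,218) and (445.3,228.3).

Run:
```python
from h import *
np.set_printoptions(precision=4,suppress=True)
t=cam("top"); s=cam("side")
pt=[(465.3,248.7),(523,248.3),(523.3,266.7),(465.5,266.2)]; ps=[(435,222),(470,211.7),(481.2,218),(445.3,228.3)]
T=tri(t,pt,s,ps); print("rail tri",T,T.mean(0))
P=onz(t,pt,.032); print("rail onz",P,P.mean(0)); d=(P[0]-P[1]+P[3]-P[2]); yaw=np.degrees(np.arctan2(d[1],d[0])); print("rail long-axis yaw",yaw, np.linalg.norm(d)/2)
# jig: bed corners & screws heads, bed height check w/ corner tri
bt=np.array([(179.6,204.4),(229.6,195),(245.4,287.6),(194,297.4)])
bs=np.array([(435-400,150),(660-400,65),(0,0),(672-400,408)])/5+[175,245]
i=[0,1,3]
print("bed tri",tri(t,bt[i],s,bs[i]))
B=onz(t,bt,.006); c=B.mean(0); ex=(B[0]+B[1]-B[2]-B[3]);ex/=np.linalg.norm(ex); ey=(B[0]+B[3]-B[1]-B[2]);ey/=np.linalg.norm(ey)
print("jig c",c,"yaw x",np.degrees(np.arctan2(ex[1],ex[0])),"yaw y-90",np.degrees(np.arctan2(ey[1],ey[0]))-90)
# fence tops: screw heads on fence blocks in both: near block, far block
ft=np.array([(137,498),(94,232),(139,88)])/5+[170,185]; fs=np.array([(673-400,312),(533-400,172),(535-400,66)])/5+[175,245]
print("fence/housing tops",tri(t,ft,s,fs))
st=r.read_state(); q=R.from_quat(st["eef_rot"]).as_matrix(); print("tool axes\n",q,"yaw toolx",np.degrees(np.arctan2(q[1,0],q[0,0])),st["time"])
```

```text
rail tri [[ 0.4653 -0.2086  0.0303  0.0002]
 [ 0.4705 -0.348   0.0287  0.0027]
 [ 0.4251 -0.3474  0.0291  0.0011]
 [ 0.422  -0.2084  0.0315  0.0015]] [ 0.4457 -0.2781  0.0299  0.0014]
rail onz [[ 0.465  -0.2082  0.032 ]
 [ 0.4692 -0.3478  0.032 ]
 [ 0.4244 -0.3466  0.032 ]
 [ 0.4224 -0.2077  0.032 ]] [ 0.4452 -0.2776  0.032 ]
rail long-axis yaw 91.26329488318453 0.139295301015391
bed tri [[0.5653 0.4987 0.0057 0.0017]
 [0.5934 0.3755 0.0027 0.0026]
 [0.3341 0.448  0.0035 0.0002]]
jig c [0.4629 0.4105 0.006 ] yaw x 12.296295983315812 yaw y-90 12.218982958109507
fence/housing tops [[0.3638 0.4356 0.0295 0.0007]
 [0.4929 0.4647 0.0288 0.0009]
 [0.5627 0.4445 0.0413 0.0018]]
tool axes
 [[ 0.8935  0.4491 -0.0002]
 [ 0.4491 -0.8935  0.0003]
 [-0.     -0.0004 -1.    ]] yaw toolx 26.687471862067447 0.3
```

The heights agree with the text: the rail top is about 30–32 mm up, the bed 4–6 mm, and the fence screws fit jig yaw 12.25° to within 1 mm. Next I'll work out the first move.

```bash
cat >> h.py <<'E'
JC=np.array([.4629,.4105]); JY=12.25
def jig(x,y):
    a=np.radians(JY); return JC+np.array([[np.cos(a),-np.sin(a)],[np.sin(a),np.cos(a)]])@np.array([x,y])/1000
def go(pts):
    "pts: (x,y,z,yaw of tool y deg); prints tool shift mm, tool-z turn deg from measured pose"
    s=r.read_state(); M=R.from_quat(s["eef_rot"]).as_matrix(); y0=np.degrees(np.arctan2(M[1,1],M[0,1]))
    print("t %.2f"%s["time"],"p",np.round(s["ee_pos"],4),"yaw %.2f"%y0,"tilt %.2f"%np.degrees(np.arccos(-M[2,2])),"F",np.round(s["ft_force"],1),"w %.4f g %.1f"%(s["width"],s["grip_force"]),"q",np.round(s["joint_positions"],2))
    for p in pts: print(np.round(M.T@(np.array(p[:3])-s["ee_pos"])*1000,1), "turn %.1f"%-((p[3]-y0+180)%360-180))
E
python3 -c "
from h import *
go([(.4452,-.2776,.12,1.26)]);print(jig(-60,10))"
```

```text
t 0.30 p [ 0.2807 -0.5583  0.2223] yaw -63.31 tilt 0.02 F [ 0.  -0.5  0.1] w 0.0869 g 0.0 q [ 1.08  0.33 -0.06  1.46  0.02  1.35 -0.09]
[ 273.1 -176.9  102.4] turn -64.6
[0.40214436 0.40754165]
```

```bash
python3 -m crank '[[[35,-22,12,-8,1],[70,-45,25,-16,1],[105,-68,38,-24,1],[140,-91,50,-32,1],[175,-113,64,-40,1],[210,-136,77,-48,1],[240,-156,90,-56,1],[260,-168,98,-62,1],[273,-177,102,-64.6,1],[273,-177,102,-64.6,1],[273,-177,102,-64.6,1],[273,-177,102,-64.6,1]]]' 30
python3 - <<'E'
from h import *
go([(.4452,-.2776,.12,1.26),(.4452,-.2776,.005,1.26)])
E
```

```text
time: 1.5
ee_pos: [0.4446, -0.2794, 0.121]
eef_rot: [0.701, 0.714, -0.0, 0.0]
ft_force: [0.3, -0.1, 0.2]
width: 0.0868
grip_force: 0.0
t 1.50 p [ 0.4446 -0.2794  0.121 ] yaw 1.07 tilt 0.06 F [ 0.3 -0.1  0.2] w 0.0868 g 0.0 q [ 0.83  0.22 -0.39  1.83  0.1   1.1   0.42]
[1.8 0.7 1. ] turn -0.2
[  1.9   0.6 116. ] turn -0.2
```

```bash
python3 -m crank '[[[2,0.5,35,-0.2,1],[2,0.5,70,-0.2,1],[2,0.5,95,-0.2,1],[2,0.5,110,-0.2,1],[2,0.5,115,-0.2,1],[2,0.5,115,-0.2,1],[2,0.5,115,-0.2,-1],[2,0.5,115,-0.2,-1],[2,0.5,115,-0.2,-1],[2,0.5,115,-0.2,-1],[2,0.5,115,-0.2,-1],[2,0.5,115,-0.2,-1],[2,0.5,115,-0.2,-1],[2,0.5,115,-0.2,-1]]]' 40
python3 - <<'E'
from h import *
go([])
E
```

```text
time: 2.9
ee_pos: [0.4457, -0.2757, 0.0056]
eef_rot: [0.698, 0.716, 0.0, 0.0]
ft_force: [-1.8, 0.2, 1.5]
width: 0.0448
grip_force: 39.9
t 2.90 p [ 0.4457 -0.2757  0.0056] yaw 1.49 tilt 0.01 F [-1.8  0.2  1.5] w 0.0448 g 39.9 q [ 0.79  0.38 -0.38  1.92  0.18  0.87  0.35]
```

```bash
python3 -m crank '[[[0,0,-25,0,-1],[0,0,-60,0,-1],[0,0,-100,0,-1],[0,0,-140,0,-1],[0,0,-180,0,-1],[0,0,-215,0,-1],[0,0,-235,0,-1],[0,0,-240,0,-1],[0,0,-240,0,-1]]]'
python3 - <<'E'
from h import *
go([(.52,.06,.245,50),(*jig(-62,8),.245,102.25)])
E
```

```text
time: 3.8
ee_pos: [0.4456, -0.2757, 0.2453]
eef_rot: [0.698, 0.716, -0.0, 0.0]
ft_force: [-1.3, -0.9, -2.0]
width: 0.0448
grip_force: 39.9
t 3.80 p [ 0.4456 -0.2757  0.2453] yaw 1.49 tilt 0.02 F [-1.3 -0.9 -2. ] w 0.0448 g 39.9 q [ 0.84  0.12 -0.4   1.67  0.05  1.35  0.45]
[3.336e+02 8.310e+01 3.000e-01] turn -48.5
[ 6.818e+02 -2.730e+01  1.000e-01] turn -100.8
```

```bash
python3 -m crank '[[[25,6,0,-3,-1],[60,15,0,-8,-1],[100,25,0,-14,-1],[140,35,0,-20,-1],[180,45,0,-26,-1],[220,55,0,-32,-1],[260,65,0,-38,-1],[300,75,0,-43,-1],[333,80,0,-48,-1],[370,76,0,-54,-1],[410,66,0,-60,-1],[450,55,0,-66,-1],[490,43,0,-72,-1],[530,30,0,-78,-1],[570,15,0,-84,-1],[605,0,0,-90,-1],[640,-13,0,-95,-1],[665,-22,0,-99,-1],[680,-27,0,-100.8,-1],[682,-27,0,-100.8,-1]]]'
python3 - <<'E'
from h import *
go([(*jig(-62,7),.03,102.25)])
for n in("side","top"):
    c=cam(n); im=c["image"][...,::-1]; cv2.imwrite(f"pics/{n}1.png",im)
t=cv2.imread("pics/top1.png");s=cv2.imread("pics/side1.png")
z=lambda im,x,y,w,h,k: cv2.resize(im[y:y+h,x:x+w],(w*k,h*k),interpolation=cv2.INTER_CUBIC)
cv2.imwrite("pics/carry.png",np.hstack([z(t,110,160,200,150,2),z(s,140,200,200,150,2)]))
E
```

```text
time: 5.8
ee_pos: [0.3981, 0.4074, 0.2439]
eef_rot: [-0.11, 0.994, 0.0, -0.001]
ft_force: [-0.4, -0.9, -0.9]
width: 0.0447
grip_force: 39.9
t 5.80 p [0.3981 0.4074 0.2439] yaw 102.63 tilt 0.17 F [-0.4 -0.9 -0.9] w 0.0447 g 39.9 q [-0.05  0.37 -1.03  1.54  0.31  1.42  0.69]
[ -2.6  -3.8 213.9] turn 0.4
```

View pics/carry.png

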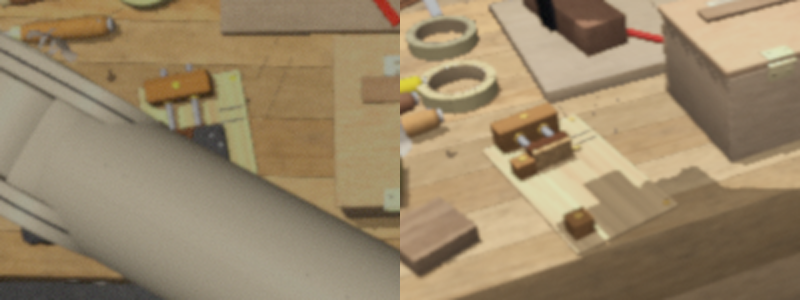

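The carry picture shows the rail held level above the jig, at about (590,25) in the crop, with the jig clear underneath and the arm hiding it from the top camera. Tool x is now −jig x, and tool y is jig y.

```bash
python3 -m crank '[[[-2,-3,-0,0.4,-1],[-2.5,-6,35,0.4,-1],[-2.5,-7,75,0.4,-1],[-2.5,-7,115,0.4,-1],[-2.5,-7,155,0.4,-1],[-2.5,-7,185,0.4,-1],[-2.5,-7,205,0.4,-1],[-2.5,-7,212,0.4,-1],[-2.5,-7,212,0.4,-1],[-2.5,-7,212,0.4,-1]]]'
python3 - <<'E'
from h import *
go([(*jig(-62,4),.012,102.25)])
c=cam("side"); im=c["image"][...,::-1]
cv2.imwrite("pics/down1.png",cv2.resize(im[235:345,160:300],None,fx=5,fy=5,interpolation=cv2.INTER_CUBIC))
E
```

```text
time: 6.9
ee_pos: [0.4057, 0.3992, 0.0347]
eef_rot: [-0.103, 0.995, 0.0, 0.001]
ft_force: [-0.4, -0.1, -1.0]
width: 0.0449
grip_force: 39.9
t 6.90 p [0.4057 0.3992 0.0347] yaw 101.83 tilt 0.09 F [-0.4 -0.1 -1. ] w 0.0449 g 39.9 q [-0.13  0.57 -0.91  1.77  0.51  1.06  0.56]
[ 3.7  2.8 22.7] turn -0.4
```

View pics/down1.png

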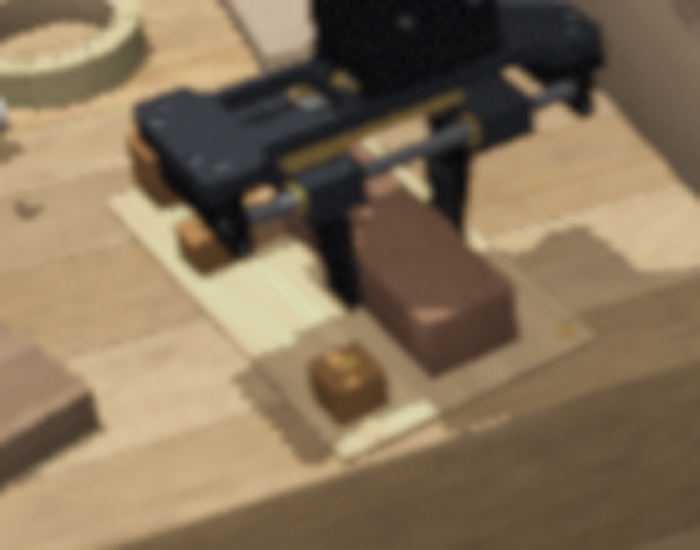

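The picture shows the rail hovering over the bed with its near end at about (440,330). It clears the near fence block at (347,380), and one finger is on the fence side in the gap. I'll lower it gently.

```bash
python3 -m crank '[[[3,1,6,-0.3,-1],[3,1,12,-0.3,-1],[3,1,16,-0.3,-1],[3,1,19,-0.3,-1],[3,1,20,-0.3,-1],[3,1,20,-0.3,-1],[3,1,20,-0.3,-1]]]'
python3 - <<'E'
from h import *
go([(*jig(-62,4),.0116,102.25)])
E
```

```text
time: 7.65
ee_pos: [0.4017, 0.3996, 0.0136]
eef_rot: [-0.106, 0.994, 0.0, 0.0]
ft_force: [0.6, 0.1, -0.0]
width: 0.045
grip_force: 39.9
t 7.65 p [0.4017 0.3996 0.0136] yaw 102.19 tilt 0.01 F [ 0.6  0.1 -0. ] w 0.0450 g 39.9 q [-0.15  0.59 -0.89  1.79  0.53  1.02  0.54]
[-0.1  1.7  2. ] turn -0.1
```

```bash
python3 -m crank '[[[0,0,1,0,-1],[0,0,1.5,0,-1],[0,0,1.5,0,-1],[0,0,1.5,0,-1]]]'
python3 - <<'E'
from h import *
go([])
E
```

```text
time: 8.05
ee_pos: [0.4017, 0.3994, 0.012]
eef_rot: [-0.106, 0.994, -0.0, 0.0]
ft_force: [0.7, 0.4, -1.4]
width: 0.0445
grip_force: 39.9
t 8.05 p [0.4017 0.3994 0.012 ] yaw 102.18 tilt 0.01 F [ 0.7  0.4 -1.4] w 0.0445 g 39.9 q [-0.15  0.59 -0.89  1.79  0.53  1.02  0.54]
```

```bash
python3 -m crank '[[[0,0,0.5,0,-1],[0,0,1,0,-1],[0,0,1,0,-1]]]'
python3 - <<'E'
from h import *
go([(*jig(-62,10),.0116,102.25)])
E
```

```text
time: 8.35
ee_pos: [0.4018, 0.3995, 0.0117]
eef_rot: [-0.106, 0.994, -0.0, 0.0]
ft_force: [-2.7, -3.6, 7.9]
width: 0.0448
grip_force: 39.9
t 8.35 p [0.4018 0.3995 0.0117] yaw 102.19 tilt 0.03 F [-2.7 -3.6  7.9] w 0.0448 g 39.9 q [-0.15  0.59 -0.89  1.79  0.54  1.02  0.54]
[-0.1  7.8  0.1] turn -0.1
```

Bed contact at z 0.0117. I'll ease off slightly and slide towards the fence.

```bash
python3 -m crank '[[[0,0,-0.7,0,-1],[0,2,-0.7,0,-1],[0,4,-0.7,0,-1],[0,5.5,-0.7,0,-1],[0,5.5,-0.7,0,-1],[0,5.5,-0.7,0,-1]]]'
python3 - <<'E'
from h import *
go([(*jig(-62,10),.0116,102.25)])
E
```

```text
time: 8.95
ee_pos: [0.4004, 0.4051, 0.0117]
eef_rot: [-0.106, 0.994, 0.0, -0.0]
ft_force: [-0.1, 0.2, 0.1]
width: 0.0452
grip_force: 39.9
t 8.95 p [0.4004 0.4051 0.0117] yaw 102.21 tilt 0.02 F [-0.1  0.2  0.1] w 0.0452 g 39.9 q [-0.16  0.6  -0.89  1.78  0.54  1.02  0.53]
[-0.2  2.   0.1] turn -0.0
```

```bash
python3 -m crank '[[[0,1,0,0,-1],[0,1.5,0,0,-1],[0,1.5,0,0,-1]]]'
python3 - <<'E'
from h import *
go([(*jig(-62,10),.0116,102.25)])
s=r.read_state(); M=R.from_quat(s["eef_rot"]).as_matrix(); print("Ftool",M.T@s["ft_force"],"mom",M.T@s["torque"])
E
```

```text
time: 9.25
ee_pos: [0.4003, 0.4064, 0.0117]
eef_rot: [-0.106, 0.994, 0.0, 0.0]
ft_force: [-0.1, 0.1, 1.0]
width: 0.0447
grip_force: 39.9
t 9.25 p [0.4003 0.4064 0.0117] yaw 102.19 tilt 0.01 F [-0.1  0.1  1. ] w 0.0447 g 39.9 q [-0.17  0.6  -0.89  1.78  0.54  1.02  0.53]
[-0.1  0.7  0.1] turn -0.1
Ftool [ 0.05849617  0.1474364  -1.02943355] mom [ 0.01299105 -0.13492558  0.00042968]
```

```bash
python3 -m crank '[[[0,0.7,0,0,-1],[0,1,0,0,-1],[0,1,0,0,-1]]]'
```

```text
time: 9.55
ee_pos: [0.4, 0.4074, 0.0117]
eef_rot: [-0.106, 0.994, 0.0, 0.0]
ft_force: [-0.9, 0.0, -1.4]
width: 0.0444
grip_force: 39.9
```

```bash
python3 -m crank '[[[0,0.7,0,0,-1],[0,1,0,0,-1],[0,1,0,0,-1]]]'
```

```text
time: 9.85
ee_pos: [0.3999, 0.4077, 0.0117]
eef_rot: [-0.106, 0.994, -0.001, 0.0]
ft_force: [-0.1, -5.1, 3.3]
width: 0.0447
grip_force: 39.9
```

The fence is touching (5 N). I'll back off 0.4 mm, then push along −tool x.

```bash
python3 -m crank '[[[0,-0.4,0,0,-1],[-3,-0.4,0,0,-1],[-6,-0.4,0,0,-1],[-9,-0.4,0,0,-1],[-12,-0.4,0,0,-1],[-15,-0.4,0,0,-1],[-18,-0.4,0,0,-1],[-21,-0.4,0,0,-1],[-24,-0.4,0,0,-1],[-24,-0.4,0,0,-1],[-24,-0.4,0,0,-1]]]'
python3 - <<'E'
from h import *
go([(*jig(-22,10),.0116,102.25)])
s=r.read_state(); M=R.from_quat(s["eef_rot"]).as_matrix(); print("Ftool",M.T@s["ft_force"],"mom",M.T@s["torque"])
E
```

```text
time: 10.95
ee_pos: [0.4207, 0.4127, 0.0116]
eef_rot: [-0.107, 0.994, -0.001, -0.002]
ft_force: [-10.0, -9.1, 11.6]
width: 0.0447
grip_force: 39.9
t 10.95 p [0.4207 0.4127 0.0116] yaw 102.33 tilt 0.23 F [-10.   -9.1  11.6] w 0.0447 g 39.9 q [-0.18  0.64 -0.87  1.72  0.55  1.05  0.55]
[-18.8  -1.1  -0. ] turn 0.1
Ftool [ 11.71042429  -6.78808488 -11.52575808] mom [ 1.21006644  2.28444624 -0.53048587]
```

```bash
python3 -m crank '[[[0,-0.5,-0.5,0,-1],[0,-1,-1,0,-1],[0,-1,-1,0,-1],[0,-1,-1,0,-1]]]'
python3 - <<'E'
from h import *
go([(*jig(-22,10),.0116,102.25)])
s=r.read_state(); M=R.from_quat(s["eef_rot"]).as_matrix(); print("Ftool",M.T@s["ft_force"],"mom",M.T@s["torque"])
c=cam("side"); im=c["image"][...,::-1]
a=cv2.resize(im[235:345,170:280],None,fx=5,fy=5,interpolation=cv2.INTER_CUBIC)
c=cam("top"); im=c["image"][...,::-1]
b=cv2.resize(im[185:305,175:225],(229,550),interpolation=cv2.INTER_CUBIC)
cv2.imwrite("pics/push1.png",np.hstack([a,b]))
E
```

```text
time: 11.35
ee_pos: [0.4233, 0.4124, 0.0127]
eef_rot: [-0.106, 0.994, 0.0, -0.0]
ft_force: [-1.8, -0.1, -1.5]
width: 0.0449
grip_force: 40.0
t 11.35 p [0.4233 0.4124 0.0127] yaw 102.20 tilt 0.04 F [-1.8 -0.1 -1.5] w 0.0449 g 40.0 q [-0.17  0.63 -0.87  1.72  0.55  1.05  0.55]
[-16.3  -0.2   1.1] turn -0.0
Ftool [1.73861204 0.29470971 1.4505548 ] mom [-0.36581175  0.27580923 -0.12618288]
```

View pics/push1.png

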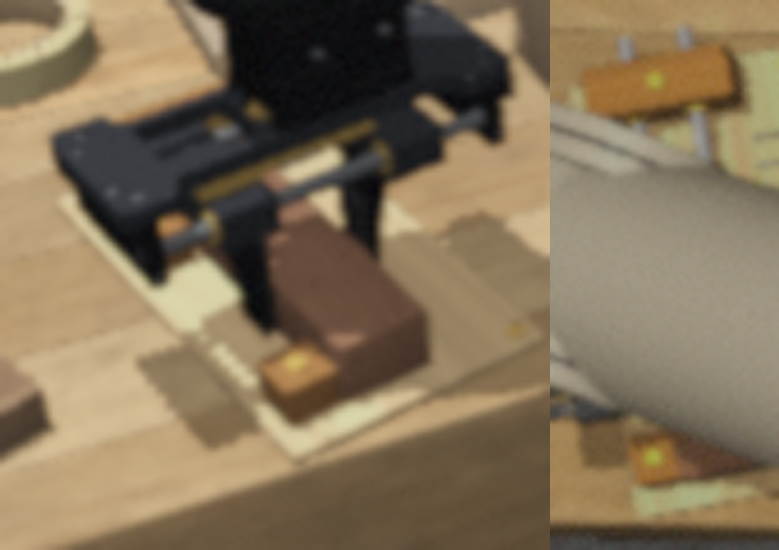

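The picture shows the rail along the fence block (orange, at (297,370)), with its end meeting the stop. The free force of 1.7 N fits about 3.5 mm of shoe travel, which agrees with the TCP position. I'll push about 16 mm further, lowering it just onto the bed.

```bash
python3 -m crank '[[[-2,0,0.3,0,-1],[-4,0,0.6,0,-1],[-6,0,0.6,0,-1],[-8,0,0.6,0,-1],[-10,0,0.6,0,-1],[-12,0,0.6,0,-1],[-14,0,0.6,0,-1],[-15,0,0.6,0,-1],[-15,0,0.6,0,-1],[-15,0,0.6,0,-1],[-15,0,0.6,0,-1]]]'
python3 - <<'E'
from h import *
go([(*jig(-22,10),.0116,102.25)])
s=r.read_state(); M=R.from_quat(s["eef_rot"]).as_matrix(); print("Ftool",M.T@s["ft_force"],"mom",M.T@s["torque"])
E
```

```text
time: 12.55
ee_pos: [0.4371, 0.4152, 0.0121]
eef_rot: [-0.107, 0.994, -0.0, -0.001]
ft_force: [-7.4, -1.3, 3.5]
width: 0.0447
grip_force: 40.0
t 12.55 p [0.4371 0.4152 0.0121] yaw 102.24 tilt 0.10 F [-7.4 -1.3  3.5] w 0.0447 g 40.0 q [-0.18  0.66 -0.86  1.69  0.56  1.06  0.57]
[-2.3 -0.   0.5] turn -0.0
Ftool [ 7.48215376  0.32611807 -3.47353067] mom [-0.23104918  1.41161049 -0.10009591]
```

```bash
python3 -m crank '[[[-1,0.2,0.1,0,-1],[-2,0.4,0.2,0,-1],[-3,0.4,0.2,0,-1],[-3,0.4,0.2,0,-1],[-3,0.4,0.2,0,-1],[-3,0.4,0.2,0,-1]]]'
python3 - <<'E'
from h import *
go([(*jig(-22,10),.0116,102.25)])
s=r.read_state(); M=R.from_quat(s["eef_rot"]).as_matrix(); print("Ftool",M.T@s["ft_force"],"mom",M.T@s["torque"])
F=[]
for i in range(4):
    c=cam(["side","top"][i%2]); s=r.read_state(); F.append(M.T@s["ft_force"])
    if i==0: im=c["image"][...,::-1]
    if i==1: im2=c["image"][...,::-1]
print(np.mean(F,0),np.std(F,0))
cv2.imwrite("pics/push2.png",np.hstack([cv2.resize(im[235:335,170:280],None,fx=5,fy=5,interpolation=cv2.INTER_CUBIC),cv2.resize(im2[185:305,175:230],(229,500),interpolation=cv2.INTER_CUBIC)]))
E
```

```text
time: 13.15
ee_pos: [0.4397, 0.4159, 0.0118]
eef_rot: [-0.107, 0.994, -0.001, -0.001]
ft_force: [-9.4, -2.9, 5.9]
width: 0.0448
grip_force: 40.0
t 13.15 p [0.4397 0.4159 0.0118] yaw 102.23 tilt 0.15 F [-9.4 -2.9  5.9] w 0.0448 g 40.0 q [-0.18  0.66 -0.86  1.68  0.56  1.07  0.57]
[ 0.4 -0.2  0.2] turn -0.0
Ftool [ 9.85302174 -0.85545986 -5.8505562 ] mom [ 0.12215536  1.81891338 -0.08249864]
[ 9.79311128 -1.4821202  -5.43653057] [0.42924419 0.46559433 0.23517422]
```

View pics/push2.png

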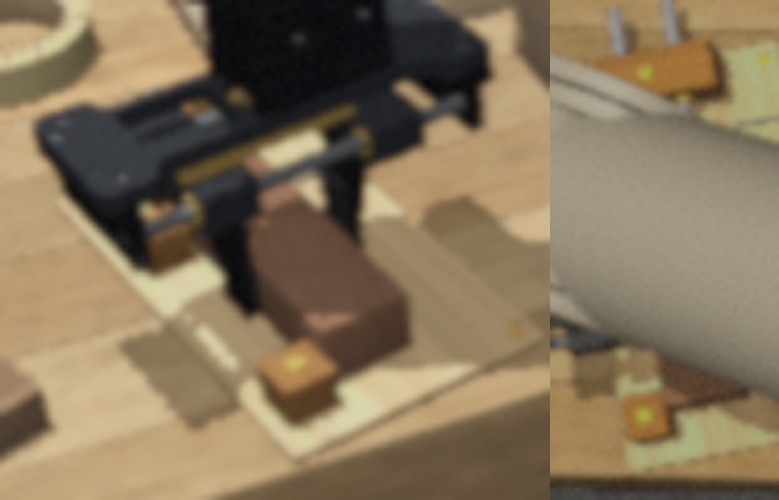

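The picture shows the rail flat along the fence, with its near end's top right corner at about (251.6,293) and bottom right at (251.6,303) in the full side image. The pointer is hidden behind the gripper. I'll check travel from the rail's end and the rods, easing off the bed pressure.

```bash
python3 -m crank '[[[0,-0.2,-0.4,0,-1],[0,-0.2,-0.4,0,-1],[0,-0.2,-0.4,0,-1],[0,-0.2,-0.4,0,-1]]]' >/dev/null
python3 - <<'E'
from h import *
np.set_printoptions(precision=1,suppress=True)
go([(*jig(-22,10),.0116,102.25)])
s=r.read_state(); M=R.from_quat(s["eef_rot"]).as_matrix()
F=[]
for i in range(4):
    c=cam(["side","top"][i%2]); F.append(M.T@r.read_state()["ft_force"])
    if i==0: C=c
print("F",np.mean(F,0))
a=np.radians(JY); Q=np.array([[np.cos(a),np.sin(a)],[-np.sin(a),np.cos(a)]])
J=lambda P:(P[:,:2]-JC)@Q.T*1000
print("rail near end, right top/bottom, left bottom",J(onz(C,[(251.6,293)],.038)),J(onz(C,[(251.6,303),(236,309)],.006)))
print("TCP jig",J(s["ee_pos"][None]))
for x in (-86,-90,-94): print(x,proj(C,[(*jig(x,-12.5),.038),(*jig(x,-12.5),.006),(*jig(x,32.5),.038)]).ravel())
im=C["image"]; hsv=cv2.cvtColor(im,cv2.COLOR_RGB2HSV); 
ys=hsv[285:312,245:252].mean(1); print(ys)
E
```

```text
t 13.75 p [0.4 0.4 0. ] yaw 102.25 tilt 0.17 F [-9.5 -2.3  2.3] w 0.0447 g 40.0 q [-0.2  0.7 -0.9  1.7  0.6  1.1  0.6]
[ 0.2 -0.1  0.3] turn 0.0
F [ 9.4 -0.3 -2.8]
rail near end, right top/bottom, left bottom [[-87.9 -12.4]] [[-82.9 -12.4]
 [-78.9  25.7]]
TCP jig [[-21.8  10.1]]
-86 [251.2 292.6 252.3 303.7 233.4 300.7]
-90 [252.1 293.4 253.3 304.6 234.3 301.6]
-94 [253.1 294.3 254.2 305.4 235.3 302.5]
[[ 18.   89.3 152.4]
 [ 17.7  90.  150. ]
 [ 17.3  90.6 146.4]
 [ 16.9  93.4 140.6]
 [ 16.1  95.  133.7]
 [ 15.3  98.3 126.1]
 [ 13.9 100.9 118.7]
 [ 12.6 103.4 111.9]
 [ 12.  105.1 105.9]
 [ 11.6 105.  100.6]
 [ 11.9 107.1  93.7]
 [ 11.6 106.9  86. ]
 [ 11.6 107.   81.3]
 [ 11.7 108.   78.1]
 [ 11.6 108.3  76.7]
 [ 11.6 108.1  75.1]
 [ 11.4 106.9  74.4]
 [ 11.4 109.6  73.3]
 [ 11.4 107.3  72. ]
 [ 12.3 105.   78.9]
 [ 14.4 101.3  96. ]
 [ 16.3  94.6 119.6]
 [ 17.7  90.4 139.7]
 [ 18.6  84.6 168.1]
 [ 19.6  75.3 204.3]
 [ 20.   71.3 215.6]
 [ 20.4  70.7 217. ]]
```

Force (9.4 N, about 19 mm), TCP position (about 20 mm) and the imaged rail end (about 22 mm) all put the pointer between the lines. The rail is lightly on the bed and at the fence, so I'll hand in.

```bash
python3 -c "
from h import *
go([]);print(r.close_job())"
```

```text
t 13.95 p [0.4394 0.4157 0.0119] yaw 102.26 tilt 0.17 F [-8.5 -2.4  3.3] w 0.0452 g 40.0 q [-0.18  0.66 -0.86  1.68  0.56  1.07  0.57]
the job is handed in; nothing more can be done
None
```

I handed the job in at 13.95 s with the rail still gripped, flat on the bed, along the fence and pushed about 20 mm into the stop (about 9 N); the pointer was hidden behind the gripper, so that it stands between the lines is worked out from force, arm position and rail end, not seen.

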